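# Save the count of the dark seeds

### The arm

A 6-joint arm with a two-finger parallel gripper is mounted at the origin on the work surface. World frame = base frame: x ahead of the robot, y to its left, z up, the work surface at z = 0. Lengths are in m, angles in rad, forces in N, time in s.
With the tool pointing down it reaches from about 0.425 to 1.125 m from the base axis. Payload 14.9 kg.
Tool frame: the origin (TCP) lies at the very end of the fingers, on their centre line; the grasp point (between the pads) lies 19 mm behind it; z points along the fingers, y is the direction in which the jaws open and shut (so a half turn about z gives the same grasp; the last joint's range is limited). The gripper opens to 91 mm and grips with 3 to 60 N. Pads are 32 mm wide; open, the fingers measure 118 mm over their backs; the gripper's body (76 mm by 178 mm) begins 60 mm behind the grasp point.
Start: joints at [1.178, 0.379, 1.734, -0, 1.028, -0.033], TCP at [0.246, 0.655, 0.214] pointing down, gripper open.
Joint ranges: [-2.77, 2.77], [-0.74, 2.19], [0, 2.66], [-1.06, 4.2], [0.31, 2.87], [-3.08, 3.08]. Speed limits (rad/s): [1.89, 1.89, 2.39, 3.14, 3.14, 3.14].

### API

Orientations are given as a rotation vector (axis times angle).
In Python, from rig import ctrl, imaging, sign_off gives the robot as it stands.
- The arm moves only by the tool step_arm, never from a script. Its argument "deltas" is a list of rows, each a list of 7 numbers: the shift along the tool's x, y, z in cm, then the turn, a rotation vector about the tool's x, y, z in degrees, then the closure, from 0 (fully open) to 1 (shut). A call has 1 to 8 rows; each row shifts and turns the commanded pose from where the row before left it, along the tool's axes as they then stand; what a row does not reach is not made up. A row lasts 1/8 s, in which the tool goes at most 62.5 mm and 10.7 degrees, less where a joint would pass 70% of its speed; a pose out of reach is approached as far as the arm can. A call is refused whole if a number of a shift passes 6.25 or a number of a turn 10.7, either way. A call with a gripper value outside its range is refused whole. The fingers move at their own pace and stop on an object; "grip_force" is the grip in N (left out, the last holds). Time passes only in rows, so rows that do not move let the fingers close. It gives the time, the measured TCP pose, the force and the opening at its end, in the units of the state.
- ctrl.get_state(): the state, without advancing time (a new reading comes with each control period).
- imaging.camera(name): name is "scene" or "top" or "wrist"; returns a dict with "frame" (480x640x3 uint8, blue, green, red), "intrinsics" (3x3 intrinsics, pixels), "T" (4x4, takes a point from camera to world coordinates); the wrist camera has in their place "mount" (4x4, takes a point from camera to tool coordinates, whose origin is the TCP and whose axes are the flange's). Camera axes: x right, y up, looking along -z (the intrinsics and any distortion apply to the point x, -y, -z); pixel columns grow to the right and rows downward; lengths in m; the calibration is good to about 2 mm. The wrist camera is an equidistant fisheye: a pixel r from the principal point sees the ray r / f radians off the axis. A picture is of the moment at which its call begins: read the wrist's pose just before it. There is no depth.
- sign_off(): hands the job in, once; it reports no verdict.
The state is a dict: "clock": time; "joints": joint angles; "joint_velocities": joint speeds; "effort": joint torques, N m; "eef_pos": TCP position; "ee_rot": TCP orientation; "contact_force": force on the tool from outside, world axes, zero at the start; "wrist_torque": the same for the moment, N m; "gripper_width": finger opening in m.
Only numpy, scipy, OpenCV 4.12 (cv2) and the standard library are available. Lean on these libraries where they do the work, as an engineer would, in place of code of your own. Each camera call takes 0.05 s, during which the arm holds its last target.

### The job

Save the seed count of the dish with the dark brown seeds: with the fingertips, gently press the red button on the counter box in front of that dish all the way down and let it come back up, then press the green key on the grey logger all the way down, where it stays, and draw back. Leave the other red buttons and the yellow key unpressed, pick nothing up, and do not shift the counters, the dishes or anything else standing about.

Things in the scene. Friction and masses are not known exactly. Their poses are not given: they have to be found in the camera images.
- dish_dark: open round glass dish, 90 mm across and 18 mm high, holding plump dark brown seeds (part of the dish), loose on the table, about 120 g. Origin: centre of its underside; z up; its own -x side looks to its counter, whose centre lies 85 mm away along the dish's -x
- counter_dark: white counter box in front (on the robot's side) of the dish with plump dark brown seeds, 56 mm (x) by 64 mm (y) by 28 mm high, loose on the table, about 350 g, the same look as the other two counters. Origin: centre of its underside; z up
- send_dark (a joint): travel in m of the round red send button on top of counter_dark: 0 up, 0.005 fully down; sprung, 1.5 N to start it and 4 N to hold it fully down; it comes back up when let go
- send_dark_top (a point): centre of the top face of the red send button of counter_dark (29 mm across, 37 mm above the table, 9 mm above the counter box when up), moves down with it; z up
- dish_straw: open round glass dish, 90 mm across and 18 mm high, holding slim straw-yellow seeds (part of the dish), loose on the table, about 120 g. Origin: centre of its underside; z up; its own -x side looks to its counter, whose centre lies 85 mm away along the dish's -x
- counter_straw: white counter box in front (on the robot's side) of the dish with slim straw-yellow seeds, 56 mm (x) by 64 mm (y) by 28 mm high, loose on the table, about 350 g, the same look as the other two counters. Origin: centre of its underside; z up
- send_straw (a joint): travel in m of the round red send button on top of counter_straw: 0 up, 0.005 fully down; sprung, 1.5 N to start it and 4 N to hold it fully down; it comes back up when let go
- send_straw_top (a point): centre of the top face of the red send button of counter_straw (29 mm across, 37 mm above the table, 9 mm above the counter box when up), moves down with it; z up
- dish_green: open round glass dish, 90 mm across and 18 mm high, holding round green peas (part of the dish), loose on the table, about 120 g. Origin: centre of its underside; z up; its own -x side looks to its counter, whose centre lies 85 mm away along the dish's -x
- counter_green: white counter box in front (on the robot's side) of the dish with round green peas, 56 mm (x) by 64 mm (y) by 28 mm high, loose on the table, about 350 g, the same look as the other two counters. Origin: centre of its underside; z up
- send_green (a joint): travel in m of the round red send button on top of counter_green: 0 up, 0.005 fully down; sprung, 1.5 N to start it and 4 N to hold it fully down; it comes back up when let go
- send_green_top (a point): centre of the top face of the red send button of counter_green (29 mm across, 37 mm above the table, 9 mm above the counter box when up), moves down with it; z up
- logger: grey logger box fixed on the table beyond the dishes, 70 mm (x) by 150 mm (y) by 40 mm high, with two keys on top: green (save) at its +y end, yellow (erase) at its -y end, 68 mm apart between centres. Origin: centre of its underside; z up
- save_key (a joint): travel in m of the green save key of the logger: 0 up, 0.005 fully down; no spring, about 2.5 N moves it, and it stays as far down as it is pressed
- save_key_top (a point): centre of the top face of the green save key, 26 mm (x) by 38 mm (y), 49 mm above the table and 9 mm above the logger box when up; moves down with it; x and y along the logger's
- erase_key (a joint): travel in m of the yellow erase key of the logger: 0 up, 0.005 fully down; sprung, 1.5 N to start it and 4 N to hold it fully down
- erase_key_top (a point): centre of the top face of the yellow erase key, 26 mm (x) by 38 mm (y), 49 mm above the table and 9 mm above the logger box when up; moves down with it; x and y along the logger's
- vial: small glass vial with a red cap, 24 mm across and 55 mm high, standing loose beside the dish of straw-yellow seeds. Origin: centre of its underside
- cork_block: cork block 50 x 40 x 18 mm with a thin upright wooden stick, 88 mm high in all, standing loose beside the dish of green peas. Origin: centre of the block's underside
- tape_roll: roll of cream tape lying flat, 80 mm across and 22 mm high, loose on the table's left side. Origin: centre of its underside
There are look-alikes about, which are no part of the job. What is shaped like the counter_dark but blue or pink is not meant.

How it is judged:
On the way, in this order (a step that is already met when the one before it is completed fails the run):
1. the red button in front of the dark brown seeds is pressed all the way down (value of joint send_dark above 0.004 m), for 0.1 s.
2. that button has come back up (value of joint send_dark below 0.001 m), for 0.1 s.
3. the green key is pressed all the way down (value of joint save_key above 0.004 m), for 0.1 s.
At the end, for the whole second after the job is handed in: The green key stays at least 4 of its 5 mm down; all three red buttons and the yellow key are up (within 1 mm); counters and dishes are within 12 mm, and vial, cork block and tape roll within 15 mm, of where they began, all at rest (value of joint save_key above 0.004 m and value of joint each of send_dark, send_straw, send_green, erase_key below 0.001 m and distance of each of counter_dark, counter_straw, counter_green, dish_dark, dish_straw, dish_green from where it was at the start of the episode below 0.012 m and distance of each of vial, cork_block, tape_roll from where it was at the start of the episode below 0.015 m and linear speed of each of counter_dark, counter_straw, counter_green, dish_dark, dish_straw, dish_green, vial, cork_block, tape_roll below 0.02 m/s); the robot touches nothing.
It fails at once if another counter's red button is pressed (over 2 mm) (value of joint any of send_straw, send_green above 0.002 m).
It fails at once if the yellow erase key is pressed (over 2 mm) (value of joint erase_key above 0.002 m).
It fails at once if a counter or dish is lifted, carried or shifted more than 12 mm (distance of any of counter_dark, counter_straw, counter_green, dish_dark, dish_straw, dish_green from where it was at the start of the episode above 0.012 m).
It fails at once if the vial, cork block or tape roll is lifted, shifted more than 15 mm or tipped over (distance of any of vial, cork_block, tape_roll from where it was at the start of the episode above 0.015 m or angle between any of vial, cork_block, tape_roll's own z axis and vertical above 0.5 rad).
It fails at once if a counter or the logger is pressed hard (over 30 N) (contact force between the fingers and counter_dark above 30 N or contact force between the fingers and counter_straw above 30 N or contact force between the fingers and counter_green above 30 N or contact force between the fingers and logger above 30 N).
It also fails if it takes over 38 s, if anything falls off the work surface, if the arm or the gripper's body presses on something with over 40 N, if the wrist force passes 120 N, or if a joint passes its speed limit or range.

## Working session

There is one attempt and no reset: what is moved stays moved. The work goes in short steps, Python scripts to look and compute and a tool call to move; the robot and the scene stay as the last step left them, time stands still between calls to the robot, and variables do not carry over. Pictures are saved under pics/ and viewed, and the job is handed in when it is done.

Besides the shell and the picture viewer there is one more tool, called as name(argument=value, ...) on one line, values as JSON. step_arm: Moves the arm, as the interface text tells. Its arguments: {"type":"object","properties":{"deltas":{"type":"array"},"grip_force":{"type":"number"}},"required":["deltas"]}

```bash
mkdir -p pics; python3 - <<'E'
from rig import ctrl, imaging
import cv2,numpy as np
s=ctrl.get_state(); print({k:np.round(v,3).tolist() for k,v in s.items()})
for n in ("scene","top"):
    c=imaging.camera(n); cv2.imwrite(f"pics/{n}0.png",c["frame"]); np.savez(f"{n}.npz",K=c["intrinsics"],T=c["T"])
    print(n,c["intrinsics"].tolist(),np.round(c["T"],4).tolist(),[k for k in c])
E
```

```text
{'clock': 0.0, 'joints': [1.178, 0.379, 1.735, -0.0, 1.028, -0.033], 'joint_velocities': [0.0, -0.0, -0.001, -0.0, -0.002, 0.0], 'effort': [-0.002, -76.371, -43.437, 0.065, 0.042, -0.0], 'eef_pos': [0.246, 0.655, 0.213], 'ee_rot': [-0.562, -3.091, 0.002], 'contact_force': [0.061, 0.373, 0.269], 'wrist_torque': [-0.057, -0.036, 0.019], 'gripper_width': 0.091}
scene [[521.9546672162721, 0.0, 326.78192017364916], [0.0, 521.9546672162721, 242.95634684939444], [0.0, 0.0, 1.0]] [[0.0876, -0.6282, 0.7731, 1.337], [0.996, 0.0692, -0.0566, 0.0032], [-0.0179, 0.775, 0.6317, 0.7108], [0.0, 0.0, 0.0, 1.0]] ['frame', 'intrinsics', 'T']
top [[464.3114827316258, 0.0, 320.3000085869659], [0.0, 464.3114827316258, 237.20770442334802], [0.0, 0.0, 1.0]] [[0.0043, 0.9928, -0.1194, 0.4043], [-1.0, 0.0051, 0.0061, 0.0724], [0.0066, 0.1193, 0.9928, 1.0459], [0.0, 0.0, 0.0, 1.0]] ['frame', 'intrinsics', 'T']
```

View pics/scene0.png

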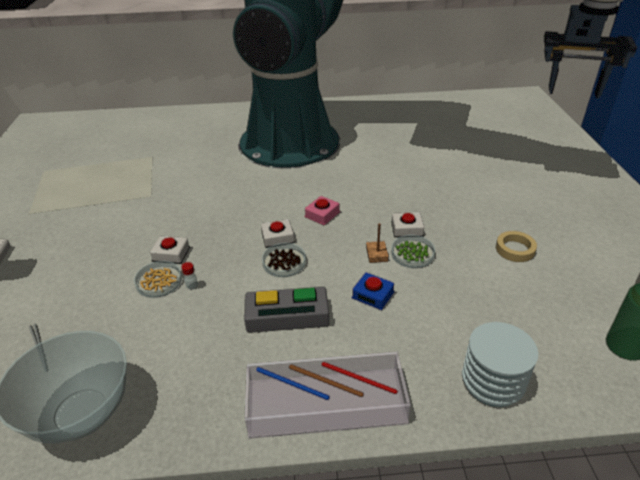

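View pics/top0.png

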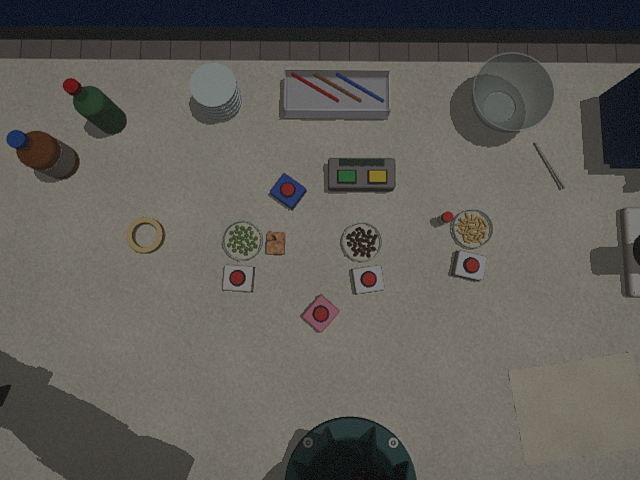

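Red buttons in the top view that could be mistaken for the target:
- (237,278): white box, green peas
- (368,279): white box, dark seeds
- (471,265): white box, straw seeds
- (320,314): pink box
- (287,189): blue box

I choose (368,279), in front of the dark seeds at (361,242). The green key is at (346,176) and the yellow key at (377,177). Next come the measurements and a close crop.

```bash
cat > h.py <<'E'
import numpy as np,cv2
def ray(n,u,v,z):
    d=np.load(f"{n}.npz");K,T=d["K"],d["T"]
    r=T[:3,:3]@np.array([(u-K[0,2])/K[0,0],-(v-K[1,2])/K[1,1],-1.]);o=T[:3,3]
    return o+r*(z-o[2])/r[2]
E
python3 - <<'E'
from h import *
rng={"red":[((0,120,70),(6,255,255)),((174,120,70),(180,255,255))],"green":[((45,120,50),(75,255,255))],"yel":[((22,120,100),(32,255,255))]}
box={"top":{"red":(220,170,490,330),"green":(330,160,400,195),"yel":(330,160,400,195)},"scene":{"red":(140,190,430,300),"green":(240,280,330,330),"yel":(240,280,330,330)}}
for n in ("top","scene"):
    im=cv2.imread(f"pics/{n}0.png");hsv=cv2.cvtColor(im,cv2.COLOR_BGR2HSV)
    for c in rng:
        m=sum(cv2.inRange(hsv,np.array(a),np.array(b)) for a,b in rng[c])
        x0,y0,x1,y1=box[n][c]; k=np.zeros_like(m);k[y0:y1,x0:x1]=m[y0:y1,x0:x1]
        N,_,st,ce=cv2.connectedComponentsWithStats(k)
        for i in range(1,N):
            if st[i,4]>25: print(n,c,st[i].tolist(),ce[i].round(1),ray(n,*ce[i],.037 if c=="red" else .049).round(4))
a=cv2.resize(cv2.imread("pics/top0.png")[150:300,315:415],None,fx=4,fy=4,interpolation=2)
b=cv2.resize(cv2.imread("pics/scene0.png")[200:340,230:330],None,fx=4,fy=4,interpolation=2)
b=cv2.copyMakeBorder(b,0,40,0,0,0);cv2.imwrite("pics/crop.png",np.hstack([a,b]))
print("dish",ray("top",361,242,.009),ray("scene",285,261,.009), "stick/cork top",ray("scene",379,225,.088),ray("top",276,237,.088),"vial",ray("top",447,216,.055),ray("scene",188,267,.055))
E
```

```text
top red [281, 183, 13, 13, 127] [287.2 188.8] [0.6333 0.14   0.037 ]
top red [443, 212, 10, 10, 84] [447.6 216.3] [ 0.5734 -0.2142  0.037 ]
top red [466, 259, 13, 13, 128] [471.9 264.6] [ 0.4672 -0.2642  0.037 ]
top red [231, 271, 13, 13, 128] [236.6 277.4] [0.4372 0.2469 0.037 ]
top red [363, 273, 12, 13, 129] [368.5 278.8] [ 0.4355 -0.0385  0.037 ]
top red [315, 307, 12, 14, 134] [320.6 313.4] [0.3609 0.065  0.037 ]
top green [338, 170, 17, 12, 165] [346.3 175.7] [0.6606 0.0098 0.049 ]
top yel [369, 171, 17, 11, 177] [377.5 176. ] [ 0.6605 -0.0588  0.049 ]
scene red [315, 198, 14, 9, 99] [321.6 202. ] [0.3651 0.0647 0.037 ]
scene red [402, 213, 13, 9, 88] [407.8 217.2] [0.4435 0.2457 0.037 ]
scene red [270, 222, 13, 9, 91] [276.2 225.7] [ 0.4426 -0.0388  0.037 ]
scene red [161, 238, 14, 10, 100] [167.5 242.2] [ 0.4737 -0.2633  0.037 ]
scene red [182, 262, 11, 13, 107] [186.5 267.4] [ 0.5575 -0.2146  0.037 ]
scene red [366, 278, 15, 11, 134] [373.1 283. ] [0.6395 0.139  0.037 ]
scene green [294, 288, 22, 13, 248] [304.2 294.2] [0.6674 0.0095 0.049 ]
scene yel [256, 290, 22, 14, 244] [266.  296.4] [ 0.666  -0.0588  0.049 ]
dish [ 0.51861685 -0.02544481  0.009     ] [ 0.52695895 -0.02405292  0.009     ] stick/cork top [0.53036032 0.16599873 0.088     ] [0.51946361 0.1585761  0.088     ] vial [ 0.57112431 -0.20778518  0.055     ] [ 0.57746648 -0.20602395  0.055     ]
```

View pics/crop.png

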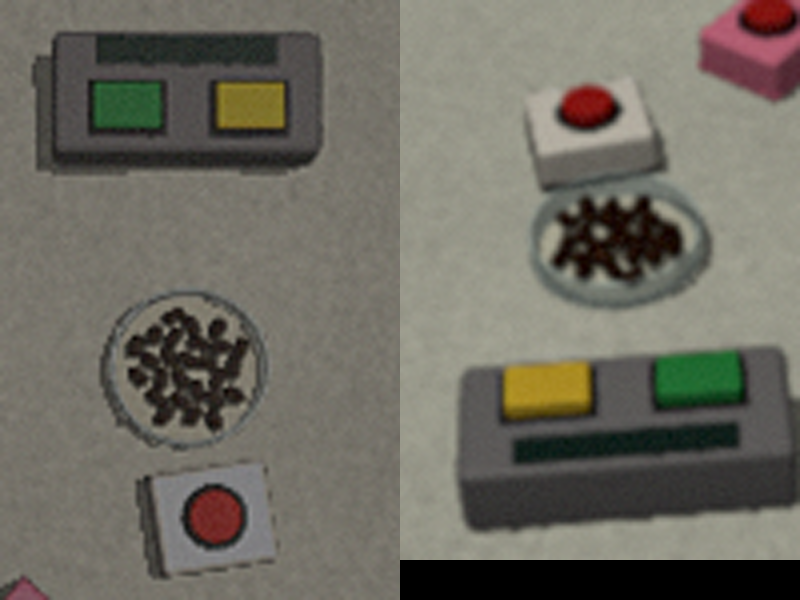

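The crop confirms the choice: white counter with a red button right in front of the dark seeds, green key at the logger's +y end. The measured key spacing is 68 mm, as given. Positions: button ≈ (0.437, -0.0385), save key ≈ (0.663, 0.0097). First I square the tool to the world and shut the fingers.

step_arm(deltas=[[0, 0, 0, 0, 0, -10.3, 1], [0, 0, 0, 0, 0, -10.3, 1], [0, 0, 0, 0, 0, 0, 1], [0, 0, 0, 0, 0, 0, 1]], grip_force=10)

```text
clock: 0.6
eef_pos: [0.2464, 0.6551, 0.2137]
ee_rot: [-0.007, -3.141, 0.0]
contact_force: [0.9, -1.2, 0.3]
gripper_width: 0.054
```

step_arm(deltas=[[-3, -3, 0, 0, 0, 0, 1], [-3, -4, 0, 0, 0, 0, 1], [-3, -4, 0, 0, 0, 0, 1], [-3, -4, 0, 0, 0, 0, 1], [-3, -4, 0, 0, 0, 0, 1], [-3, -4, 0, 0, 0, 0, 1], [-3, -4, 0, 0, 0, 0, 1], [-2, -4, 0, 0, 0, 0, 1]])

```text
clock: 1.6
eef_pos: [0.4775, 0.3437, 0.2141]
ee_rot: [0.006, 3.141, 0.0]
contact_force: [-0.4, -0.1, 0.8]
gripper_width: 0.0008
```

step_arm(deltas=[[0, -4, 0, 0, 0, 0, 1], [0, -4, 0, 0, 0, 0, 1], [0, -4, 0, 0, 0, 0, 1], [0, -4, 0, 0, 0, 0, 1], [1, -4, 0, 0, 0, 0, 1], [1, -4, 0, 0, 0, 0, 1], [0, 0, 0, 0, 0, 0, 1], [0, 0, 0, 0, 0, 0, 1]])

```text
clock: 2.6
eef_pos: [0.4567, 0.1054, 0.2142]
ee_rot: [0.004, 3.141, 0.0]
contact_force: [0.4, 0.2, 0.3]
gripper_width: 0.0002
```

step_arm(deltas=[[0, -3, 0, 0, 0, 0, 1], [0, -3, 0, 0, 0, 0, 1], [0.5, -3, 1, 0, 0, 0, 1], [0.5, -3, 2, 0, 0, 0, 1], [0.5, -2.4, 3, 0, 0, 0, 1], [0.45, 0, 3, 0, 0, 0, 1], [0, 0, 0, 0, 0, 0, 1], [0, 0, 0, 0, 0, 0, 1]])

```text
clock: 3.6
eef_pos: [0.4378, -0.0383, 0.1248]
ee_rot: [-0.0, 3.141, -0.0]
contact_force: [0.8, 0.7, 0.1]
gripper_width: 0.0002
```

```bash
python3 - <<'E'
from rig import ctrl, imaging
import cv2,numpy as np
from scipy.spatial.transform import Rotation as R
s=ctrl.get_state(); c=imaging.camera("wrist"); print(s["eef_pos"],s["ee_rot"],s["contact_force"],s["clock"],c["intrinsics"].tolist(),np.round(c["mount"],4).tolist())
im=c["frame"];cv2.imwrite("pics/w1.png",im)
np.savez("w.npz",K=c["intrinsics"],M=c["mount"],p=s["eef_pos"],r=s["ee_rot"])
t=imaging.camera("top");cv2.imwrite("pics/top1.png",t["frame"])
E
```

```text
[ 0.43779194 -0.038336    0.12483567] [-4.65842928e-04  3.14075797e+00 -1.07922528e-04] [0.83627409 0.67152777 0.08056621] 3.6 [[371.64829954431775, 0.0, 318.91929928739864], [0.0, 371.64829954431775, 247.65310957280508], [0.0, 0.0, 1.0]] [[0.0003, 0.9692, 0.2461, 0.068], [1.0, -0.0004, 0.0004, -0.0011], [0.0005, 0.2461, -0.9692, -0.1702], [0.0, 0.0, 0.0, 1.0]]
```

View pics/w1.png

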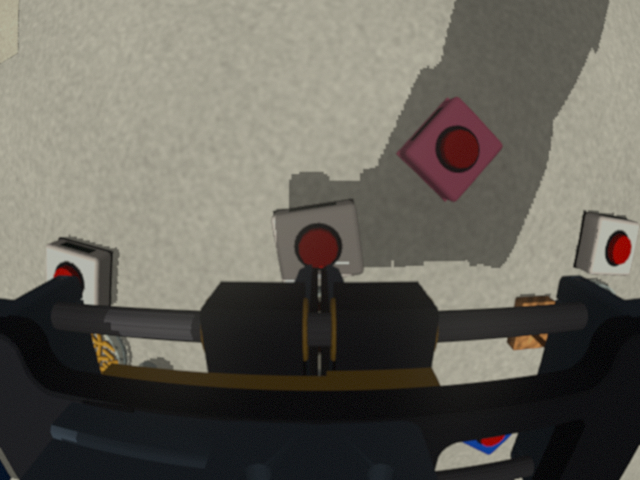

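The wrist view shows the red button at about (318,245) on the white counter, directly ahead of the fingertips. I'll cross-check its position.

```bash
cat >> h.py <<'E'
def wray(u,v,z,f="w.npz"):
    from scipy.spatial.transform import Rotation as R
    d=np.load(f);K,M=d["K"],d["M"]
    x,y=(u-K[0,2])/K[0,0],(v-K[1,2])/K[1,1];t=np.hypot(x,y)
    k=np.sin(t)/t if t>1e-9 else 1
    r=np.array([x*k,-y*k,-np.cos(t)]);Q=R.from_rotvec(d["r"]).as_matrix()
    r=Q@M[:3,:3]@r;o=Q@M[:3,3]+d["p"]
    return o+r*(z-o[2])/r[2]
E
python3 - <<'E'
from h import *
im=cv2.imread("pics/w1.png");hsv=cv2.cvtColor(im,cv2.COLOR_BGR2HSV)
m=cv2.inRange(hsv,np.array((0,150,60)),np.array((6,255,255)))|cv2.inRange(hsv,np.array((174,150,60)),np.array((180,255,255)))
N,_,st,ce=cv2.connectedComponentsWithStats(m)
for i in range(1,N):
    if st[i,4]>100:print(st[i],ce[i].round(1),wray(*ce[i],.037).round(4))
for u in (298,342):print(wray(u,246,.037))
for v in (223,269):print(wray(318,v,.037))
E
```

```text
[ 443  130   36   38 1076] [460.5 148.4] [0.3616 0.0623 0.037 ]
[ 299  229   39   40 1161] [317.9 248.1] [ 0.4357 -0.0403  0.037 ]
[609 235  22  29 492] [619.4 249.1] [0.4366 0.2395 0.037 ]
[ 54 267  19  11 131] [ 62.7 271.9] [ 0.4575 -0.2641  0.037 ]
[480 435  24  10 144] [491.1 439.7] [0.6374 0.136  0.037 ]
[ 0.43419762 -0.05459396  0.037     ]
[ 0.43417539 -0.02307077  0.037     ]
[ 0.4174608  -0.04026565  0.037     ]
[ 0.45144365 -0.04026749  0.037     ]
```

step_arm(deltas=[[0.1, -0.1, 2, 0, 0, 0, 1], [0, 0, 2, 0, 0, 0, 1], [0, 0, 2, 0, 0, 0, 1], [0, 0, 1.5, 0, 0, 0, 1], [0, 0, 0.6, 0, 0, 0, 1], [0, 0, 0, 0, 0, 0, 1]])

```text
clock: 4.45
eef_pos: [0.4359, -0.0398, 0.043]
ee_rot: [-0.0, -3.142, -0.0]
contact_force: [-0.5, 0.4, 0.4]
gripper_width: 0.0002
```

step_arm(deltas=[[0, 0, 0.2, 0, 0, 0, 1], [0, 0, 0.2, 0, 0, 0, 1], [0, 0, 0.2, 0, 0, 0, 1], [0, 0, 0, 0, 0, 0, 1]])

```text
clock: 4.95
eef_pos: [0.4359, -0.0399, 0.037]
ee_rot: [0.001, 3.141, -0.0]
contact_force: [0.1, -0.1, 1.5]
gripper_width: 0.0006
```

step_arm(deltas=[[0, 0, 0.1, 0, 0, 0, 1], [0, 0, 0.1, 0, 0, 0, 1], [0, 0, 0.1, 0, 0, 0, 1], [0, 0, 0, 0, 0, 0, 1]])

```text
clock: 5.45
eef_pos: [0.4359, -0.0399, 0.0339]
ee_rot: [0.0, 3.141, -0.0]
contact_force: [0.5, -0.1, 2.4]
gripper_width: 0.0004
```

step_arm(deltas=[[0, 0, 0.1, 0, 0, 0, 1], [0, 0, 0.1, 0, 0, 0, 1], [0, 0, 0, 0, 0, 0, 1]])

```text
clock: 5.82
eef_pos: [0.4359, -0.0399, 0.0321]
ee_rot: [0.0, 3.142, -0.0]
contact_force: [-0.9, 0.2, 10.5]
gripper_width: 0.0003
```

The force went from 2.4 N to 10.5 N at z = 32.1 mm, so the button has hit its stop. I'll hold briefly, then lift.

step_arm(deltas=[[0, 0, 0, 0, 0, 0, 1], [0, 0, 0, 0, 0, 0, 1], [0, 0, -0.3, 0, 0, 0, 1], [0, 0, -0.5, 0, 0, 0, 1], [0, 0, -1.5, 0, 0, 0, 1], [0, 0, -2.5, 0, 0, 0, 1], [0, 0, -3, 0, 0, 0, 1], [0, 0, -3, 0, 0, 0, 1]])

```text
clock: 6.82
eef_pos: [0.4354, -0.0398, 0.1416]
ee_rot: [-0.0, -3.142, -0.0]
contact_force: [0.3, -0.2, 0.6]
gripper_width: 0.0004
```

step_arm(deltas=[[-3, 0.6, 0, 0, 0, 0, 1], [-3, 0.6, 0, 0, 0, 0, 1], [-3, 0.6, 0, 0, 0, 0, 1], [-3, 0.6, 0, 0, 0, 0, 1], [-3, 0.6, 0, 0, 0, 0, 1], [-3, 0.6, 0, 0, 0, 0, 1], [-3, 0.6, 0, 0, 0, 0, 1], [-1.6, 0.7, 0, 0, 0, 0, 1]])

```text
clock: 7.82
eef_pos: [0.6627, 0.0093, 0.1407]
ee_rot: [0.001, 3.141, -0.0]
contact_force: [-0.2, -0.6, 0.3]
gripper_width: 0.0005
```

step_arm(deltas=[[0, 0, 1, 0, 0, 0, 1], [0, 0, 0, 0, 0, 0, 1], [0, 0, 0, 0, 0, 0, 1]])

```text
clock: 8.2
eef_pos: [0.6609, 0.0089, 0.1298]
ee_rot: [-0.001, -3.141, 0.0]
contact_force: [0.2, -0.7, -0.0]
gripper_width: 0.0006
```

```bash
python3 - <<'E'
from rig import ctrl, imaging
import cv2,numpy as np
s=ctrl.get_state(); c=imaging.camera("wrist"); print(s["eef_pos"],s["contact_force"])
im=c["frame"];cv2.imwrite("pics/w2.png",im)
np.savez("w.npz",K=c["intrinsics"],M=c["mount"],p=s["eef_pos"],r=s["ee_rot"])
c=imaging.camera("scene");cv2.imwrite("pics/s2.png",c["frame"])
from h import *
hsv=cv2.cvtColor(im,cv2.COLOR_BGR2HSV)
for n,a,b in (("g",(45,120,30),(75,255,255)),("y",(22,120,60),(32,255,255)),("r",(0,150,60),(6,255,255))):
    N,_,st,ce=cv2.connectedComponentsWithStats(cv2.inRange(hsv,np.array(a),np.array(b)))
    for i in range(1,N):
        if st[i,4]>100:print(n,st[i],ce[i].round(1),wray(*ce[i],.037 if n=="r" else .049).round(4))
E
```

```text
[0.66089065 0.00886942 0.12983102] [ 0.16248829 -0.72611275 -0.04212538]
g [ 292  235   55   38 1770] [319.4 251.9] [0.6597 0.0079 0.049 ]
y [ 199  235   54   37 1894] [226.  253.1] [ 0.6606 -0.0588  0.049 ]
r [575   0  23  20 368] [586.5   8.9] [0.4434 0.2427 0.037 ]
r [ 12  31  19  29 407] [21.1 45.1] [ 0.4695 -0.2633  0.037 ]
r [ 36 133  21  27 434] [ 46.6 146.3] [ 0.5704 -0.2247  0.037 ]
r [472 197  31  37 843] [486.9 214.7] [0.6336 0.1366 0.037 ]
```

View pics/w2.png

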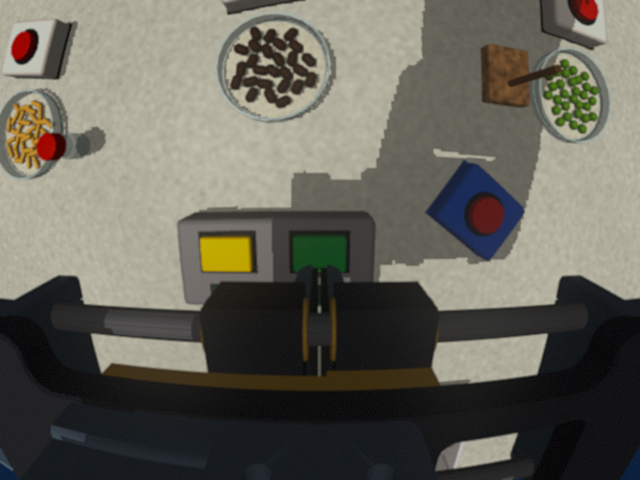

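View pics/s2.png

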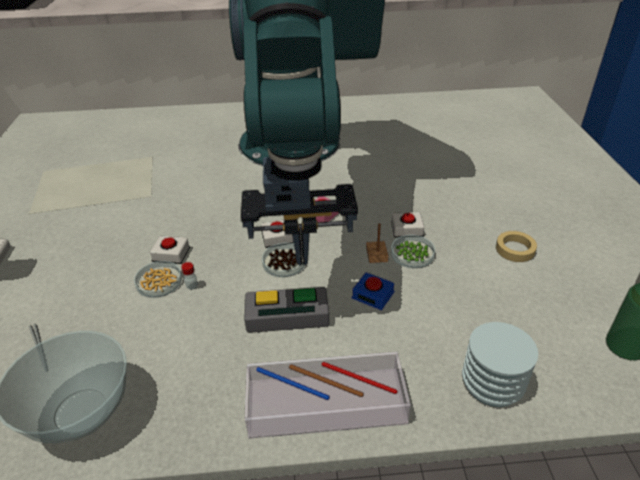

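The wrist view shows the tool centred on the green key at (319,252), with yellow at (226,253), 67 mm away. Descending.

step_arm(deltas=[[0, 0, 2, 0, 0, 0, 1], [0, 0, 2, 0, 0, 0, 1], [0, 0, 2, 0, 0, 0, 1], [0, 0, 1.2, 0, 0, 0, 1], [0, 0, 0.3, 0, 0, 0, 1], [0, 0, 0, 0, 0, 0, 1]])

```text
clock: 9.05
eef_pos: [0.662, 0.0091, 0.055]
ee_rot: [0.0, 3.141, -0.0]
contact_force: [-0.7, 0.5, 0.6]
gripper_width: 0.0001
```

step_arm(deltas=[[0, 0, 0.2, 0, 0, 0, 1], [0, 0, 0.2, 0, 0, 0, 1], [0, 0, 0.2, 0, 0, 0, 1], [0, 0, 0, 0, 0, 0, 1]])

```text
clock: 9.55
eef_pos: [0.6618, 0.0091, 0.0489]
ee_rot: [0.0, 3.142, -0.0]
contact_force: [-0.5, 0.1, 0.0]
gripper_width: 0.0004
```

step_arm(deltas=[[0, 0, 0.1, 0, 0, 0, 1], [0, 0, 0.1, 0, 0, 0, 1], [0, 0, 0.1, 0, 0, 0, 1], [0, 0, 0, 0, 0, 0, 1]])

```text
clock: 10.05
eef_pos: [0.6618, 0.0091, 0.0458]
ee_rot: [0.0, 3.142, 0.0]
contact_force: [-0.0, -0.3, 0.4]
gripper_width: 0.0003
```

step_arm(deltas=[[0, 0, 0.1, 0, 0, 0, 1], [0, 0, 0.1, 0, 0, 0, 1], [0, 0, 0, 0, 0, 0, 1], [0, 0, 0, 0, 0, 0, 1]])

```text
clock: 10.55
eef_pos: [0.6618, 0.0091, 0.0442]
ee_rot: [-0.0, -3.142, 0.0]
contact_force: [-2.0, 0.2, 7.4]
gripper_width: 0.0002
```

step_arm(deltas=[[0, 0, 0.04, 0, 0, 0, 1], [0, 0, 0, 0, 0, 0, 1]])

```text
clock: 10.8
eef_pos: [0.6619, 0.0091, 0.0442]
ee_rot: [-0.0, -3.141, 0.0]
contact_force: [-4.9, 0.8, 12.3]
gripper_width: 0.0003
```

The tip stays at 44.2 mm while the force rises to 12.3 N, so the key is at its stop. Drawing back.

step_arm(deltas=[[0, 0, -0.3, 0, 0, 0, 1], [0, 0, -0.5, 0, 0, 0, 1], [0, 0, -1.5, 0, 0, 0, 1], [0, 0, -2.5, 0, 0, 0, 1], [0, 0, -3, 0, 0, 0, 1], [0, 0, -3, 0, 0, 0, 1], [0, 0, -2, 0, 0, 0, 1], [0, 0, 0, 0, 0, 0, 1]])

```text
clock: 11.8
eef_pos: [0.6626, 0.0091, 0.1732]
ee_rot: [0.0, 3.139, -0.0]
contact_force: [0.2, 0.4, 0.2]
gripper_width: 0.0003
```

step_arm(deltas=[[-2, 3, -1, 0, 0, 0, 1], [-1, 4, -1, 0, 0, 0, 1], [0, 4, 0, 0, 0, 0, 1], [0, 4, 0, 0, 0, 0, 1], [0, 4, 0, 0, 0, 0, 1], [0, 4, 0, 0, 0, 0, 1], [0, 2, 0, 0, 0, 0, 1], [0, 0, 0, 0, 0, 0, 1]])

```text
clock: 12.8
eef_pos: [0.6914, 0.2597, 0.1904]
ee_rot: [0.002, -3.14, 0.001]
contact_force: [-0.2, -0.2, 0.3]
gripper_width: 0.0011
```

```bash
python3 - <<'E'
from rig import ctrl, imaging
from h import *
s=ctrl.get_state(); print(s["clock"],s["eef_pos"],s["contact_force"])
ims=[]
for n in ("top","scene"):
    f=imaging.camera(n)["frame"];cv2.imwrite(f"pics/{n}3.png",f);a=cv2.imread(f"pics/{n}0.png")
    y0,y1,x0,x1=(150,300,220,420) if n=="top" else (200,340,230,430)
    o=[cv2.resize(k[y0:y1,x0:x1],(400,290)) for k in (a,f)];ims.append(np.hstack(o))
    hsv=[cv2.cvtColor(k,cv2.COLOR_BGR2HSV) for k in (a,f)]
    for h in hsv:
        m=cv2.inRange(h,np.array((0,120,60)),np.array((6,255,255)))|cv2.inRange(h,np.array((45,120,40)),np.array((75,255,255)))|cv2.inRange(h,np.array((22,120,80)),np.array((32,255,255)))
        k=np.zeros_like(m);b=(slice(160,300),slice(220,500)) if n=="top" else (slice(190,330),slice(140,440));k[b]=m[b]
        N,_,st,ce=cv2.connectedComponentsWithStats(k);print(n,[ce[i].round(1).tolist() for i in range(1,N) if st[i,4]>70])
cv2.imwrite("pics/cmp.png",np.vstack(ims))
E
```

```text
12.8 [0.69139538 0.25974375 0.19044615] [-0.19261829 -0.23767834  0.26471171]
top [[346.3, 175.8], [377.0, 176.0], [287.1, 188.8], [447.6, 216.4], [472.0, 264.7], [236.5, 277.7], [368.4, 278.5]]
top [[346.6, 176.2], [377.0, 175.5], [287.2, 188.8], [447.3, 216.4], [471.9, 264.8], [368.5, 278.6]]
scene [[407.5, 217.2], [276.3, 225.8], [167.5, 242.3], [418.6, 250.3], [186.7, 267.6], [373.0, 283.7], [304.3, 294.5], [266.4, 296.7]]
scene [[321.7, 203.4], [407.7, 217.4], [276.1, 225.9], [167.6, 242.4], [421.4, 251.5], [186.9, 267.8], [373.0, 283.8], [266.4, 297.0], [304.4, 295.4]]
```

View pics/cmp.png

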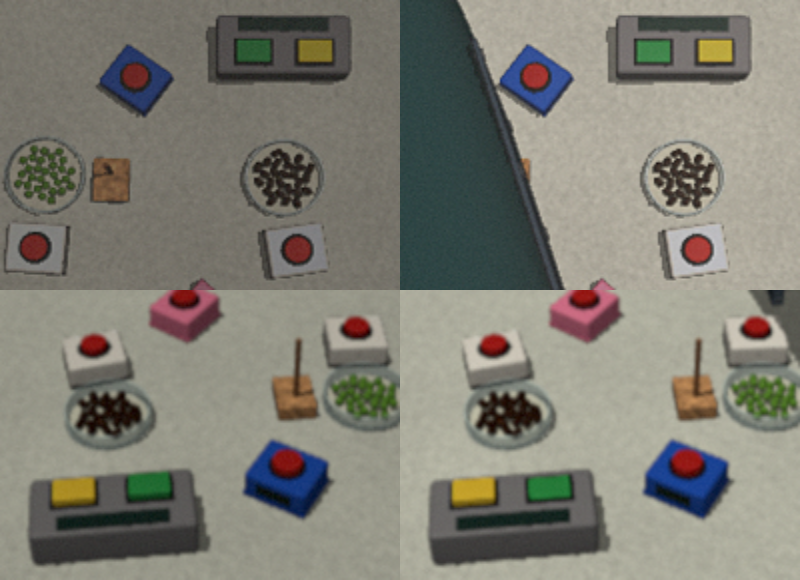

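The before/after comparison shows everything in place to within about half a pixel in at least one view. The red buttons and yellow key are up and the green key is visibly lower, flush at the top with its side hidden. The arm is clear, with force near zero. Handing in.

```bash
python3 -c "
from rig import sign_off
print(sign_off())"
```

```text
the job is handed in; nothing more can be done
None
```

I pressed the red button in front of the dark brown seeds all the way down and let it come back up. Then I pressed the green key to its stop, drew the arm back and handed the job in. The clock read 12.8 s after the last move, out of the 38 s allowed.

- **Red button:** it reached its stop at a tip height of 32.1 mm, where the force read 10.5 N. In the last pictures it sits where it did at the start.
- **Green key:** it stopped at 44.2 mm, where 49 mm less 5 mm of travel gives 44 mm. The force rose to 12.3 N with no further movement. In the last scene picture it is visibly lower than at the start.
- **Everything else:** I saw no shift in any counter or dish, the vial or the cork block, and the other red buttons and the yellow key look up. After drawing back, the force on the tool was about zero.
- **Limits of the checks:** in the last top view the arm hid the pea dish, its counter and most of the cork block, so I checked those only in the scene view. I did not measure the tape roll again; the arm only passed high over the table on that side.

The button positions from the three cameras agreed to within about 2–3 mm, except that the scene camera read 6–7 mm farther from the robot because it also sees the buttons' sides. No check failed.

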